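# Sweep the spent cells into the tray

### The job

Three spent AAA cells lie loose on the ledge in front of the grey silicone tray. With the fingertips, sweep all three along the ledge over the tray's low front lip, so that each lies flat and wholly inside the tray behind the lip. Do not pick the cells up, and leave the headlamp, the bulb, the yellow box and the cup where they are.

Things in the scene. Friction and masses are not known exactly. Their poses are not given: they have to be found in the camera images.
- tray: grey silicone tray that clings to the ledge and stays put, 130 (x) x 200 mm (y). Origin: centre of its underside, z up. 14 mm high, 5 mm thick walls on three sides: back (inner face x=+0.060), ends (inner faces y=+-0.095). Its -x side is open over the whole inner width: a bevel rises from the ledge at x=-0.080 to a lip 2.2 mm high at x=-0.060; behind it the floor lies 1.5 mm above the ledge
- tray_lip (a point): the middle of the crest of the tray's low front lip, 60 mm from the tray's centre in its -x direction
- cell1: one of three alike spent AAA cells loose on the ledge before the tray's open side: 10.5 mm diameter, 44 mm long, about 12 g, black with a copper end. Origin on its axis at mid length (5.25 mm above the ledge), x along the axis to the button end; y and z turn as it rolls. On the ledge it rolls stiffly and stops as soon as nothing pushes it; on the tray it rolls easily, back down the bevel too
- cell2: one of three alike spent AAA cells loose on the ledge before the tray's open side: 10.5 mm diameter, 44 mm long, about 12 g, black with a copper end. Origin on its axis at mid length (5.25 mm above the ledge), x along the axis to the button end; y and z turn as it rolls. On the ledge it rolls stiffly and stops as soon as nothing pushes it; on the tray it rolls easily, back down the bevel too
- cell3: one of three alike spent AAA cells loose on the ledge before the tray's open side: 10.5 mm diameter, 44 mm long, about 12 g, black with a copper end. Origin on its axis at mid length (5.25 mm above the ledge), x along the axis to the button end; y and z turn as it rolls. On the ledge it rolls stiffly and stops as soon as nothing pushes it; on the tray it rolls easily, back down the bevel too
- cell1_button (a point): centre of the button end of cell1, on its axis 22 mm from the middle
- cell1_flat (a point): centre of the flat end of cell1, on its axis 22 mm from the middle
- cell2_button (a point): centre of the button end of cell2, on its axis 22 mm from the middle
- cell2_flat (a point): centre of the flat end of cell2, on its axis 22 mm from the middle
- cell3_button (a point): centre of the button end of cell3, on its axis 22 mm from the middle
- cell3_flat (a point): centre of the flat end of cell3, on its axis 22 mm from the middle
- headlamp: bystander: steel headlamp housing, a 43 mm wide, 50 mm long drum lying level on a bracket foot 46 x 40 mm, 50 mm high in all, loose. Origin at the centre of its underside, lens towards its -x. It stands to one side of the cells
- bulb: bystander: opaque white 60 mm globe bulb lying on globe and screw cap, 60 mm high, loose. Origin on the ledge under the globe's centre; the cap reaches 59 mm towards its +x. It lies on the other side of the cells
- flipbox: bystander: yellow flip-top box, shut, 104 mm (x) x 154 mm (y) x 69 mm high, loose. Origin at the centre of its underside
- cup: bystander: clear acrylic cup 72 mm in diameter and 85 mm high with two pencils that reach 135 mm up, loose. Origin at the centre of its underside

How it is judged:
At the end, for the whole second after the job is handed in: all three cells lie at rest flat on the tray's floor, both ends of each (on the axis) behind the crest of the lip and within the tray's walls, and no higher than 13 mm above the ledge (linear speed of each of cell1, cell2, cell3 below 0.01 m/s and x of cell1_button in the frame of tray between -0.06 and 0.063 m and y of cell1_button in the frame of tray between -0.098 and 0.098 m and height (world z) of each of cell1_button, cell1_flat, cell2_button, cell2_flat, cell3_button, cell3_flat below 0.013 m and x of cell1_flat in the frame of tray between -0.06 and 0.063 m and y of cell1_flat in the frame of tray between -0.098 and 0.098 m and x of cell2_button in the frame of tray between -0.06 and 0.063 m and y of cell2_button in the frame of tray between -0.098 and 0.098 m and x of cell2_flat in the frame of tray between -0.06 and 0.063 m and y of cell2_flat in the frame of tray between -0.098 and 0.098 m and x of cell3_button in the frame of tray between -0.06 and 0.063 m and y of cell3_button in the frame of tray between -0.098 and 0.098 m and x of cell3_flat in the frame of tray between -0.06 and 0.063 m and y of cell3_flat in the frame of tray between -0.098 and 0.098 m); the robot touches nothing.
It fails at once if a cell is picked up: raised off its support by the fingers, or its middle is higher than 20 mm above the ledge (height (world z) of any of cell1, cell2, cell3 above 0.02 m or (height (world z) of cell1 above 0.0125 m and contact force between the fingers and cell1 above 0.05 N and contact force between cell1 and tray below 0.005 N and contact force between cell1 and cell2 below 0.005 N and contact force between cell1 and cell3 below 0.005 N) or (height (world z) of cell2 above 0.0125 m and contact force between the fingers and cell2 above 0.05 N and contact force between cell2 and tray below 0.005 N and contact force between cell2 and cell1 below 0.005 N and contact force between cell2 and cell3 below 0.005 N) or (height (world z) of cell3 above 0.0125 m and contact force between the fingers and cell3 above 0.05 N and contact force between cell3 and tray below 0.005 N and contact force between cell3 and cell1 below 0.005 N and contact force between cell3 and cell2 below 0.005 N)).
It fails at once if the headlamp is moved more than 10 mm (distance of headlamp from where it was at the start of the episode above 0.01 m).
It fails at once if the globe bulb is moved more than 10 mm (distance of bulb from where it was at the start of the episode above 0.01 m).
It fails at once if the yellow box is moved more than 10 mm (distance of flipbox from where it was at the start of the episode above 0.01 m).
It fails at once if the cup is moved more than 10 mm (distance of cup from where it was at the start of the episode above 0.01 m).
It also fails if it takes over 64 s, if anything falls off the work surface, if the arm or the gripper's body presses on something with over 40 N, if the wrist force passes 120 N, or if a joint passes its speed limit or range.

### The arm

A 6-joint arm with a two-finger parallel gripper is mounted at the origin on the work surface. World frame = base frame: x ahead of the robot, y to its left, z up, the work surface at z = 0. Lengths are in m, angles in rad, forces in N, time in s.
With the tool pointing down it reaches from about 0.375 to 0.975 m from the base axis. Payload 3.8 kg.
Tool frame: the origin (TCP) lies midway between the tips of the shut fingers; the grasp point (between the pads) lies 19 mm behind it; z points along the fingers, y is the line along which they close (so a half turn about z gives the same grasp; the last joint's range is limited). The gripper opens to 85 mm and grips with 20 to 120 N. Pads are 22 mm wide; open, the fingers measure 114 mm over their backs; the gripper's body (76 mm by 85 mm) begins 54 mm behind the grasp point. The pads swing forward as they close: fully open they stand 13 mm farther back than shut.
Start: joints at [-1.167, 0.264, 1.604, -0, 1.274, -0.037], TCP at [0.288, -0.61, 0.231] pointing down, gripper open.
Joint ranges: [-2.63, 2.63], [-0.94, 2.18], [0.31, 2.57], [-1.31, 4.45], [0, 2.66], [-2.55, 2.55]. Speed limits (rad/s): [2.57, 2.57, 3.14, 3.14, 3.14, 3.14].

### API

Orientations are given as a rotation vector (axis times angle).
In Python, from workcell import * gives the robot as it stands. The module is installed in compiled form; this text tells all that it offers.
- The arm moves only by the tool apply_moves, never from a script. Its arguments are lists of equal length, an entry for each row: "fingers": the opening, from 0 (shut) to 1 (fully open); "travel": the shift along the tool's x, y, z normalised to -1 to 1, where 1 is 0.05 m, a list of three; "rotation": the turn, a rotation vector about the tool's x, y, z normalised to -1 to 1, where 1 is 6 degrees, a list of three. In form: {"fingers": [fingers, ...], "travel": [[dx, dy, dz], ...], "rotation": [[ax, ay, az], ...]}. A call has 1 to 12 rows; each row shifts and turns the commanded pose from where the row before left it, along the tool's axes as they then stand; what a row does not reach is not made up. A row lasts 1/10 s, in which the tool goes at most 50 mm and 8.59 degrees, less where a joint would pass 70% of its speed; a pose out of reach is approached as far as the arm can. A call with a number of a shift or a turn outside -1 to 1 is refused whole. A call with a gripper value outside its range is refused whole. The fingers move at their own pace and stop on an object; "newtons" is the grip in N (left out, the last holds). Time passes only in rows, so rows that do not move let the fingers close. It gives the time, the measured TCP pose, the force, the opening and the grip force at its end, in the units of the state.
- read_state(): the state, without advancing time (a new reading comes with each control period).
- read_camera(name): name is "side" or "top"; returns a dict with "image" (400x640x3 uint8, red, green, blue), "fx", "fy", "cx", "cy" (pixels), "extrinsics" (4x4, takes a point from world to camera coordinates). Camera axes: x right, y down, z forward; pixel columns grow to the right and rows downward; lengths in m; the calibration is good to about 2 mm. A picture is of the moment at which its call begins. There is no depth.
- finish_job(): hands the job in; it is judged then, once.
Trained networks look in the newest picture that a camera, given by its name, has taken for a name from the list of things; names that differ only in an ending like _2 or _b are one class to them, and where a whole thing is asked for, a point or a joint stands for the part that bears it (a point fixed in the world has none). Each returns a list of dicts, best first, with "p" (0 to 1); they miss things now and then, are a little off and sometimes report something else, mostly with a low value. They report only what shows in the picture. A call takes as long as a camera call.
- regions_of(camera, name): "mask" (400x640 bool, what is visible of it) and "bbox" ([left, top, width, height] in pixels, round what is visible of it).
- tip_of(camera, name): "location" ([column, row] in pixels: a listed point, or the origin of a listed thing).
The state is a dict: "time": time; "q": joint angles; "joint_vel": joint speeds; "joint_torque": joint torques, N m; "tool_pos": TCP position; "tcp_rot": TCP orientation; "wrist_force": force on the tool from outside, world axes, zero at the start; "torque": the same for the moment, N m; "width": opening from 0.0 (shut) to 1.0 (fully open); "grip_force": force on a finger pad.
Only numpy, scipy, OpenCV 4.12 (cv2) and the standard library are available. Lean on these libraries where they do the work, as an engineer would, in place of code of your own. Each camera call takes 0.05 s, during which the arm holds its last target. There are 200 camera calls.

## Working session

There is one attempt and no reset: what is moved stays moved. The work goes in short steps, Python scripts to look and compute and a tool call to move; the robot and the scene stay as the last step left them, time stands still between calls to the robot, and variables do not carry over. Pictures are saved under pics/ and viewed, at most 10 in all, crops included, and the job is handed in when it is done.

Besides the shell and the picture viewer there is one more tool, called by a JSON object that holds its "fn" and its "kwargs". apply_moves: Moves the arm, as the interface text tells. Scaled input: -1 to 1 covers 0.05 m each way for a shift and 6 degrees each way for a turn. Its arguments: {"type":"object","properties":{"fingers":{"type":"array","items":{"type":"number"}},"travel":{"type":"array","items":{"type":"array","items":{"type":"number"}}},"rotation":{"type":"array","items":{"type":"array","items":{"type":"number"}}},"newtons":{"type":"number"}},"required":["fingers","travel","rotation"]}

```bash
mkdir -p pics
cat > h.py <<'E'
from workcell import *
import numpy as np, cv2
def ray(cam,px,z):
    T=np.array(cam["extrinsics"]);R=T[:3,:3];t=T[:3,3]
    d=R.T@np.array([(px[0]-cam["cx"])/cam["fx"],(px[1]-cam["cy"])/cam["fy"],1]);o=-R.T@t
    return (o+d*(z-o[2])/d[2]).round(4)
def save(cam,n): cv2.imwrite("pics/"+n+".png",np.ascontiguousarray(cam["image"][:,:,::-1]))
E
python3 - <<'E'
from h import *
s=read_state();print(s["tool_pos"],s["tcp_rot"],s["time"])
for c in ("top","side"):
    cam=read_camera(c);save(cam,c+"0")
    T=np.array(cam["extrinsics"]);print(c,-T[:3,:3].T@T[:3,3])
    for n,z in [("tray",0),("tray_lip",.002),("cell1",.005),("cell1_button",.005),("cell1_flat",.005),("headlamp",0),("bulb",0),("flipbox",0),("cup",0)]:
        for r in tip_of(c,n)[:4]: print(n,round(r["p"],2),np.round(r["location"]),ray(cam,r["location"],z))
E
```

```text
[ 0.28771686 -0.60980018  0.22993781] [-3.06343951e+00 -6.86310382e-01  5.84189578e-04] 0.0
top [0.36474135 0.01564878 1.25175705]
tray_lip 0.56 [296. 195.] [0.5634 0.0623 0.002 ]
cell1 0.42 [314. 225.] [0.4819 0.0157 0.005 ]
cell1 0.41 [262. 222.] [0.4925 0.1537 0.005 ]
cell1 0.4 [287. 228.] [0.4751 0.0863 0.005 ]
cell1_button 0.45 [304. 224.] [0.4843 0.042  0.005 ]
cell1_flat 0.66 [313. 226.] [0.4787 0.016  0.005 ]
cell1_flat 0.51 [317. 237.] [0.4501 0.0075 0.005 ]
cell1_flat 0.33 [460. 164.] [ 0.6416 -0.3865  0.005 ]
headlamp 0.89 [368. 222.] [ 0.4886 -0.1303  0.    ]
bulb 0.79 [214. 203.] [0.5473 0.2805 0.    ]
flipbox 0.93 [179. 170.] [0.64   0.3784 0.    ]
flipbox 0.73 [369. 224.] [ 0.4818 -0.1335  0.    ]
cup 0.57 [459. 163.] [ 0.645  -0.3844  0.    ]
side [-0.01288089  0.73836222  0.74555453]
tray 0.94 [285. 206.] [0.6319 0.0568 0.    ]
cell1 0.6 [296. 248.] [0.4971 0.1669 0.005 ]
cell1 0.55 [302. 246.] [0.491  0.1521 0.005 ]
cell1 0.42 [334. 224.] [0.4781 0.0355 0.005 ]
cell1 0.42 [323. 235.] [0.4724 0.0892 0.005 ]
cell1_button 0.51 [331. 223.] [0.4856 0.0379 0.005 ]
cell1_flat 0.57 [344. 219.] [0.467  0.0043 0.005 ]
headlamp 0.63 [365. 194.] [ 0.4896 -0.1306  0.    ]
bulb 0.75 [249. 268.] [0.544  0.2817 0.    ]
bulb 0.34 [332. 223.] [0.4879 0.0323 0.    ]
flipbox 0.76 [191. 273.] [0.637 0.378 0.   ]
cup 0.94 [365. 140.] [ 0.6607 -0.3907  0.    ]
```

View pics/top0.png

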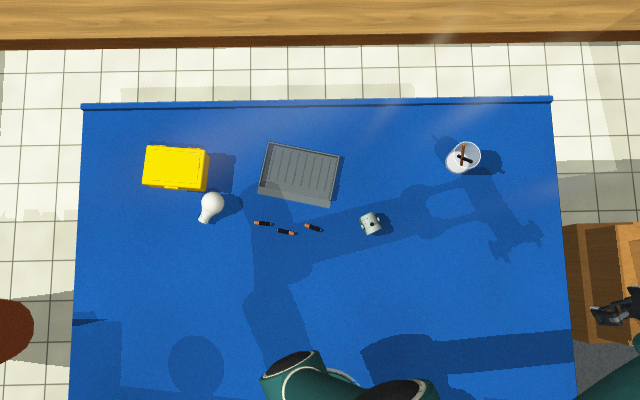

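View pics/side0.png

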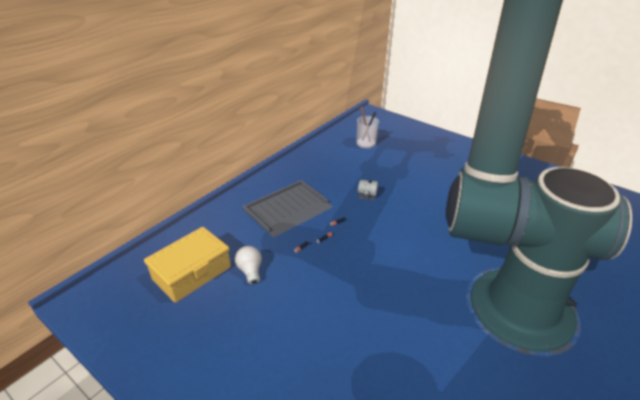

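The top view shows the tray near (300,173), the three cells at about (263,223), (287,231) and (314,227), the headlamp at (370,223) and the bulb at (212,206). I'll measure outlines next.

Run:
```python
from h import *
cam=read_camera("top");im=cam["image"]
r=regions_of("top","tray")
for q in r[:1]:
    m=q["mask"].astype(np.uint8);print(q["p"],q["bbox"],m.sum())
    c,_=cv2.findContours(m,cv2.RETR_EXTERNAL,cv2.CHAIN_APPROX_NONE)
    c=max(c,key=cv2.contourArea)
    W=np.array([ray(cam,p[0],.005)[:2] for p in c],np.float32)
    print("tray",cv2.minAreaRect(W),cv2.boxPoints(cv2.minAreaRect(W)))
for q in regions_of("top","cell1")[:5]:
    m=q["mask"];ys,xs=np.nonzero(m)
    if len(xs)<5: continue
    W=np.array([ray(cam,(x,y),.006)[:2] for x,y in zip(xs,ys)]);c=W.mean(0);u,s,v=np.linalg.svd(W-c)
    print("cell",round(q["p"],2),q["bbox"],c.round(4),v[0].round(2),np.degrees(np.arctan2(v[0][1],v[0][0])).round(1))
for n in("headlamp","bulb"):
    q=regions_of("top",n)[0];b=q["bbox"];print(n,b,ray(cam,b[:2],.03),ray(cam,(b[0]+b[2],b[1]+b[3]),.03))
x0,y0,x1,y1=190,130,390,250
save({"image":cv2.resize(im[y0:y1,x0:x1],None,fx=4,fy=4,interpolation=cv2.INTER_CUBIC)},"crop1")
```

```text
0.8 [260.2, 140.9, 80.5, 70.0] 4053
tray ((0.6221619844436646, 0.05384581536054611), (0.20534156262874603, 0.1514681875705719), 76.49018096923828) [[ 0.5245383  -0.02829167]
 [ 0.6718154  -0.06367645]
 [ 0.7197857   0.13598329]
 [ 0.5725086   0.17136809]]
headlamp [359.9, 212.3, 21.4, 22.3] [ 0.5108 -0.1067  0.03  ] [ 0.4512 -0.1605  0.03  ]
bulb [200.4, 188.1, 25.4, 36.5] [0.5833 0.3117 0.03  ] [0.4855 0.2442 0.03  ]
```

View pics/crop1.png

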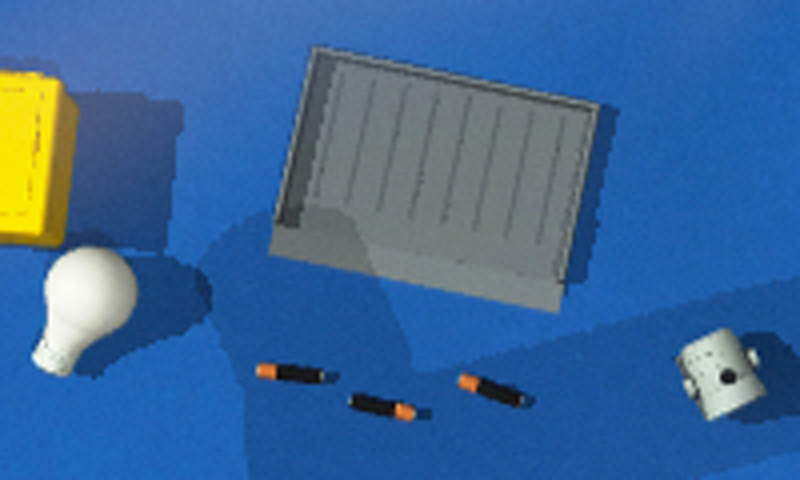

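The crop shows the tray front edge running (270,254)-(559,312). Cells in crop pixels: A (256,371)-(324,377), B (350,401)-(415,413), C (458,380)-(524,401). I'll convert these to tray-frame coordinates.

```bash
cat > geo.py <<'E'
from h import *
def pts(cam,c,z): return ray(cam,((c[0]-1.5)/4+190,(c[1]-1.5)/4+130),z)[:2]
E
python3 - <<'E'
from geo import *
from scipy.spatial.transform import Rotation as Ro
cam=read_camera("top")
fl,fr=pts(cam,(270,254),0),pts(cam,(559,312),0); bl,br=pts(cam,(315,46),.014),pts(cam,(600,103),.014)
print(fl,fr,bl,br,np.linalg.norm(fl-fr),np.linalg.norm(bl-br),np.linalg.norm((fl+fr-bl-br)/2))
ey=(fl-fr)+(bl-br);ey/=np.linalg.norm(ey);ex=np.array([ey[1],-ey[0]])
c=(fl+fr+bl+br)/4+ex*.0075   # mean x of bevel foot -.080 and back +.065
yaw=np.arctan2(ex[1],ex[0]);print("tray",c,np.degrees(yaw))
for n,a,b in [("A",(256,371),(324,377)),("B",(350,401),(415,413)),("C",(458,380),(524,401))]:
    P=[pts(cam,a,.005),pts(cam,b,.005)];m=(P[0]+P[1])/2
    print(n,m,"tray frame",[[((p-c)@ex).round(4),((p-c)@ey).round(4)] for p in P+[m]])
s=read_state();R=Ro.from_rotvec(s["tcp_rot"]).as_matrix();print(R.round(3))
E
```

```text
[0.572  0.1661] [ 0.5287 -0.0279] [0.7119 0.1336] [ 0.6687 -0.0586] 0.1987734640237474 0.19699512684328005 0.1434732117853365
tray [0.62764367 0.05166078] -12.624593701649205
A [0.48995 0.15235] tray frame [[np.float64(-0.1589), np.float64(0.0908)], [np.float64(-0.1538), np.float64(0.0455)], [np.float64(-0.1564), np.float64(0.0682)]]
B [0.4667  0.09105] tray frame [[np.float64(-0.1661), np.float64(0.0253)], [np.float64(-0.1652), np.float64(-0.0187)], [np.float64(-0.1657), np.float64(0.0033)]]
C [0.47625 0.0188 ] tray frame [[np.float64(-0.138), np.float64(-0.0423)], [np.float64(-0.1431), np.float64(-0.0881)], [np.float64(-0.1406), np.float64(-0.0652)]]
[[ 0.904  0.427 -0.   ]
 [ 0.427 -0.904  0.   ]
 [-0.    -0.    -1.   ]]
```

{"fn": "apply_moves", "kwargs": {"fingers": [0.22,0.22,0.22,0.22,0.22,0.22,0.22,0.22,0.22,0.22,0.22,0.22], "travel": [[0,0,0.26],[0,0,0.26],[0,0,0.26],[0,0,0.26],[0,0,0.26],[0,0,0.26],[0.1,-0.9,0],[0.1,-0.9,0],[0.1,-0.9,0],[0.1,-0.9,0],[0.1,-0.9,0],[0.1,-0.9,0]], "rotation": [[0,0,0.89],[0,0,0.89],[0,0,0.89],[0,0,0.89],[0,0,0.89],[0,0,0.88],[0,0,0],[0,0,0],[0,0,0],[0,0,0],[0,0,0],[0,0,0]]}}

```text
time: 2.5
tool_pos: [0.3496, -0.3442, 0.1535]
tcp_rot: [3.136, -0.185, 0.001]
wrist_force: [-0.1, -0.1, 0.7]
width: 0.223
grip_force: 0.0
```

```bash
cat > go.py <<'E'
# prints shift (tool axes, in units of 0.05 m) to a tray-frame target x,y and height z, plus the turn to a tray-frame yaw
import sys
from h import *
from scipy.spatial.transform import Rotation as Ro
C=np.array([.6276,.0517]);YW=np.radians(-12.6)
M=np.array([[np.cos(YW),-np.sin(YW)],[np.sin(YW),np.cos(YW)]])
def go(x,y,z,yaw):
    s=read_state();p=np.array(s["tool_pos"]);R=Ro.from_rotvec(s["tcp_rot"]).as_matrix()
    cur=np.degrees(np.arctan2(R[1,0],R[0,0])-YW)
    d=np.append(C+M@[x,y],z)-p
    print("t",s["time"],"tray xy",(M.T@(p[:2]-C)).round(4),"z",p[2].round(4),"yaw",cur.round(2),"tilt",R[:,2].round(3),"w",round(s["width"],3),"F",np.round(s["wrist_force"],1))
    print("units now-axes",(R.T@d/.05).round(3),"turn z units",((cur-yaw)/6).round(3))
    a=np.radians(yaw)+YW;R2=np.array([[np.cos(a),np.sin(a),0],[np.sin(a),-np.cos(a),0],[0,0,-1]])
    print("units after-turn axes",(R2.T@d/.05).round(3))
if __name__=="__main__": go(*map(float,sys.argv[1:]))
E
python3 go.py -.181 -.069 .03 6
```

```text
t 2.5 tray xy [-0.1849 -0.447 ] z 0.1535 yaw 5.84 tilt [ 0.001 -0.    -1.   ] w 0.223 F [-0.1 -0.1  0.7]
units now-axes [ 0.847 -7.514  2.468] turn z units -0.026
units after-turn axes [ 0.869 -7.511  2.469]
```

{"fn": "apply_moves", "kwargs": {"fingers": [0.22,0.22,0.22,0.22,0.22,0.22,0.22,0.22,0.22,0.22,0.22,0.22], "travel": [[0.1,-0.83,0],[0.1,-0.83,0],[0.1,-0.83,0],[0.1,-0.83,0],[0.1,-0.83,0],[0.1,-0.83,0],[0.1,-0.83,0],[0.1,-0.83,0],[0.05,-0.87,0],[0,0,0.9],[0,0,0.9],[0,0,0.67]], "rotation": [[0,0,0],[0,0,0],[0,0,0],[0,0,0],[0,0,0],[0,0,0],[0,0,0],[0,0,0],[0,0,0],[0,0,0],[0,0,0],[0,0,0]]}}

```text
time: 3.7
tool_pos: [0.4348, 0.0229, 0.0281]
tcp_rot: [3.136, -0.181, -0.001]
wrist_force: [0.2, -0.2, -0.0]
width: 0.222
grip_force: 0.0
```

{"fn": "apply_moves", "kwargs": {"fingers": [0.22,0.22], "travel": [[0,0,0],[0,0,0]], "rotation": [[0,0,0],[0,0,0]]}}

```text
time: 3.9
tool_pos: [0.4354, 0.0221, 0.03]
tcp_rot: [3.136, -0.184, -0.002]
wrist_force: [-0.1, 0.1, -0.2]
width: 0.219
grip_force: 0.0
```

```bash
python3 go.py -.181 -.069 .004 6
python3 - <<'E'
from h import *
cam=read_camera("top");save({"image":cv2.resize(cam["image"][130:250,190:390],None,fx=4,fy=4,interpolation=cv2.INTER_CUBIC)},"crop2")
E
```

```text
t 3.9 tray xy [-0.1811 -0.0708] z 0.03 yaw 5.87 tilt [-0.001  0.    -1.   ] w 0.219 F [-0.1  0.1 -0.2]
units now-axes [ 0.007 -0.036  0.519] turn z units -0.021
units after-turn axes [ 0.007 -0.036  0.519]
```

View pics/crop2.png

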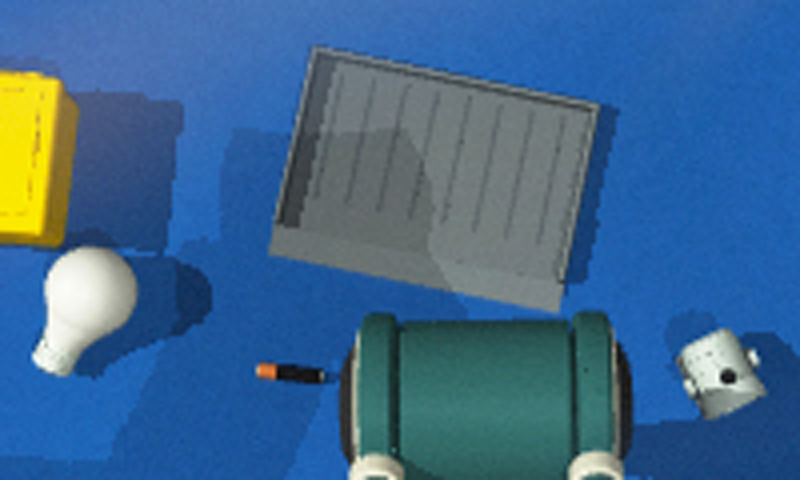

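The arm hides cells B and C in the top view; A at (290,373) and the bystanders haven't moved. I'll lower the tool and feel for the ledge.

{"fn": "apply_moves", "kwargs": {"fingers": [0.22,0.22,0.22,0.22], "travel": [[0,-0.04,0.3],[0,0,0.2],[0,0,0.04],[0,0,0]], "rotation": [[0,0,0],[0,0,0],[0,0,0],[0,0,0]]}}

```text
time: 4.35
tool_pos: [0.4363, 0.0239, 0.0034]
tcp_rot: [-3.136, 0.185, -0.001]
wrist_force: [-0.1, 0.3, 0.6]
width: 0.219
grip_force: 0.0
```

{"fn": "apply_moves", "kwargs": {"fingers": [0.22,0.22], "travel": [[0,0,0.03],[0,0,0]], "rotation": [[0,0,0],[0,0,0]]}}

```text
time: 4.55
tool_pos: [0.4362, 0.024, 0.0017]
tcp_rot: [-3.136, 0.184, -0.001]
wrist_force: [-0.8, 1.0, 0.5]
width: 0.221
grip_force: 0.0
```

{"fn": "apply_moves", "kwargs": {"fingers": [0.22,0.22], "travel": [[0,0,0.03],[0,0,0]], "rotation": [[0,0,0],[0,0,0]]}}

```text
time: 4.75
tool_pos: [0.4363, 0.0241, 0.0002]
tcp_rot: [-3.136, 0.184, -0.001]
wrist_force: [-0.8, -0.2, 2.8]
width: 0.223
grip_force: 1.7
```

{"fn": "apply_moves", "kwargs": {"fingers": [0.22,0.22,0.22,0.22,0.22,0.22,0.22,0.22,0.22,0.22,0.22,0.22], "travel": [[0,0,-0.08],[0.2,0,0],[0.2,0,0],[0.15,0,0],[0.15,0,0],[0.15,0,0],[0.15,0,0],[0.15,0,0],[0.15,0,0],[0.15,0,0],[0,0,0],[0,0,0]], "rotation": [[0,0,0],[0,0,0],[0,0,0],[0,0,0],[0,0,0],[0,0,0],[0,0,0],[0,0,0],[0,0,0],[0,0,0],[0,0,0],[0,0,0]]}}

```text
time: 5.95
tool_pos: [0.5079, 0.0156, 0.0037]
tcp_rot: [3.136, -0.184, -0.0]
wrist_force: [-0.8, 0.5, -0.8]
width: 0.223
grip_force: 0.0
```

```bash
python3 go.py .002 -.050 .0045 6
python3 - <<'E'
from h import *
cam=read_camera("side");save({"image":cv2.resize(cam["image"][170:290,220:420],None,fx=4,fy=4,interpolation=cv2.INTER_CUBIC)},"side1")
E
```

```text
t 5.95 tray xy [-0.109  -0.0614] z 0.0037 yaw 5.87 tilt [-0.  0. -1.] w 0.223 F [-0.8  0.5 -0.8]
units now-axes [ 2.231  0.    -0.016] turn z units -0.022
units after-turn axes [ 2.231  0.005 -0.016]
```

View pics/side1.png

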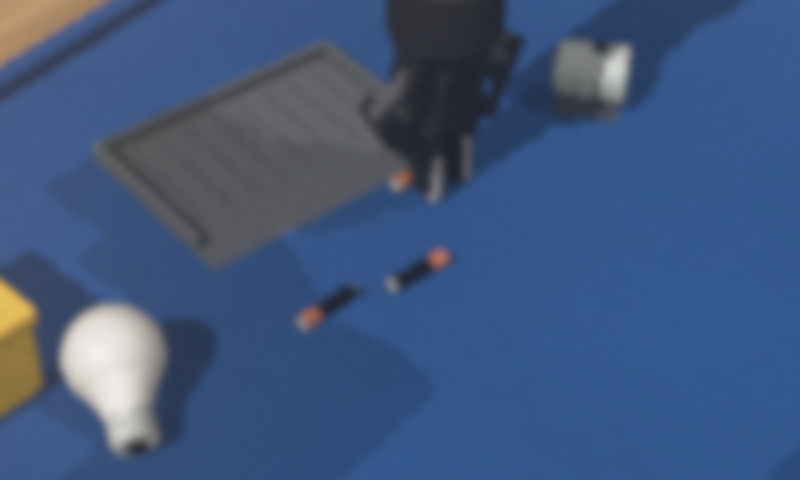

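Cell C's copper end shows at (400,180), just ahead of the fingers at the bevel foot. A (325,308) and B (418,270) haven't moved. I'll push on.

{"fn": "apply_moves", "kwargs": {"fingers": [0.22,0.22,0.22,0.22,0.22,0.22,0.22,0.22,0.22,0.22,0.22,0.22], "travel": [[0.1,0,-0.01],[0.12,0,0],[0.12,0,0],[0.12,0,0],[0.12,0,0],[0.12,0,0],[0.12,0,0],[0.12,0,0],[0.12,0,0],[0.12,0,0],[0.12,0,0],[0.12,0,0]], "rotation": [[0,0,0],[0,0,0],[0,0,0],[0,0,0],[0,0,0],[0,0,0],[0,0,0],[0,0,0],[0,0,0],[0,0,0],[0,0,0],[0,0,0]]}}

```text
time: 7.2
tool_pos: [0.5788, 0.0072, 0.0043]
tcp_rot: [-3.136, 0.184, -0.0]
wrist_force: [-0.2, 0.6, -0.1]
width: 0.222
grip_force: 0.0
```

{"fn": "apply_moves", "kwargs": {"fingers": [0.22,0.22,0.22,0.22,0.22,0.22,0.22,0.22,0.22,0.22,0.22,0.22], "travel": [[0.12,0,0],[0.12,0,0],[0.1,0,0],[0.08,0,0],[0.08,0,0],[0.08,0,0],[0.06,0,0],[0.06,0,0],[0.04,0,0],[0.03,0,0],[0,0,0],[0,0,0]], "rotation": [[0,0,0],[0,0,0],[0,0,0],[0,0,0],[0,0,0],[0,0,0],[0,0,0],[0,0,0],[0,0,0],[0,0,0],[0,0,0],[0,0,0]]}}

```text
time: 8.4
tool_pos: [0.6165, 0.0028, 0.0042]
tcp_rot: [-3.136, 0.184, 0.0]
wrist_force: [0.4, -0.4, -0.7]
width: 0.22
grip_force: 0.0
```

```bash
python3 go.py -.197 .004 .0045 0
python3 - <<'E'
from h import *
cam=read_camera("side");save({"image":cv2.resize(cam["image"][170:290,220:420],None,fx=4,fy=4,interpolation=cv2.INTER_CUBIC)},"side2")
E
```

```text
t 8.4 tray xy [-0.0002 -0.0502] z 0.0042 yaw 5.88 tilt [-0.  0. -1.] w 0.22 F [ 0.4 -0.4 -0.7]
units now-axes [-3.804 -1.481 -0.005] turn z units 0.979
units after-turn axes [-3.936 -1.083 -0.005]
```

View pics/side2.png

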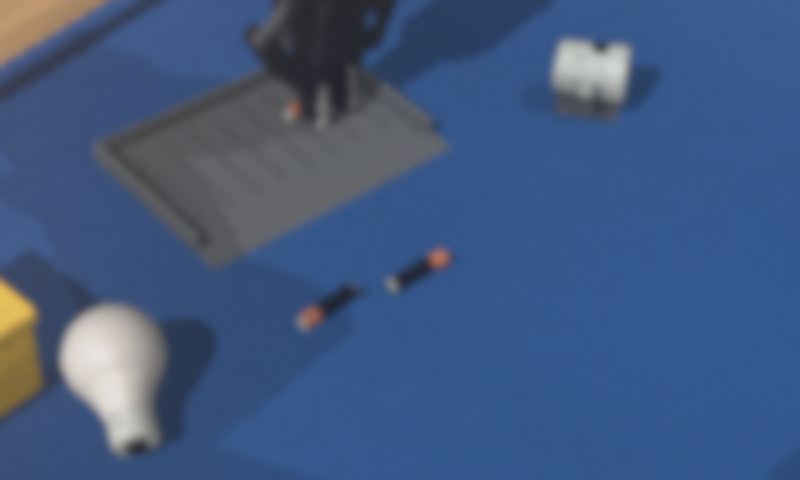

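Cell C is inside the tray, with its copper end at (292,110) ahead of the fingers. Next I'll back off, lift, and move behind cell A.

{"fn": "apply_moves", "kwargs": {"fingers": [0.22,0.22,0.22,0.22,0.22,0.22,0.22,0.22,0.22,0.22,0.22,0.22], "travel": [[-0.1,0,0],[-0.2,0,0],[0,0,-0.6],[0,0,-0.8],[0,0,-0.4],[-0.78,-0.4,0],[-0.78,-0.4,0],[-0.78,-0.4,0],[-0.78,-0.4,0],[-0.78,-0.36,0],[0,0,0.8],[0,0,0.6]], "rotation": [[0,0,0],[0,0,0],[0,0,0.72],[0,0,0.72],[0,0,0.71],[0,0,0],[0,0,0],[0,0,0],[0,0,0],[0,0,0],[0,0,0],[0,0,0]]}}

```text
time: 9.65
tool_pos: [0.4494, 0.1634, 0.0241]
tcp_rot: [-3.096, 0.531, -0.003]
wrist_force: [-0.1, 0.2, 0.1]
width: 0.22
grip_force: 0.0
```

{"fn": "apply_moves", "kwargs": {"fingers": [0.22,0.22], "travel": [[0,0,0],[0,0,0]], "rotation": [[0,0,0],[0,0,0]]}}

```text
time: 9.85
tool_pos: [0.4498, 0.162, 0.0241]
tcp_rot: [3.095, -0.535, -0.003]
wrist_force: [0.1, 0.5, 0.8]
width: 0.22
grip_force: 0.0
```

```bash
python3 go.py -.196 .073 .0045 -7
```

```text
t 9.85 tray xy [-0.1976  0.0689] z 0.0241 yaw -7.02 tilt [-0.002 -0.001 -1.   ] w 0.22 F [0.1 0.5 0.8]
units now-axes [ 0.022 -0.086  0.392] turn z units -0.004
units after-turn axes [ 0.021 -0.085  0.392]
```

{"fn": "apply_moves", "kwargs": {"fingers": [0.22,0.22,0.22,0.22,0.22,0.22,0.22,0.22,0.22,0.22,0.22,0.22], "travel": [[0,-0.09,0],[0,0,0.25],[0,0,0.14],[0.2,0,0],[0.2,0,0],[0.15,0,0],[0.15,0,0],[0.15,0,0],[0.15,0,0],[0.15,0,0],[0.15,0,0],[0.15,0,0]], "rotation": [[0,0,0],[0,0,0],[0,0,0],[0,0,0],[0,0,0],[0,0,0],[0,0,0],[0,0,0],[0,0,0],[0,0,0],[0,0,0],[0,0,0]]}}

```text
time: 11.05
tool_pos: [0.5211, 0.1421, 0.005]
tcp_rot: [-3.096, 0.535, 0.001]
wrist_force: [-2.8, 0.7, 4.9]
width: 0.224
grip_force: 2.7
```

{"fn": "apply_moves", "kwargs": {"fingers": [0.22,0.22,0.22,0.22,0.22,0.22,0.22,0.22,0.22,0.22,0.22,0.22], "travel": [[0.12,0,0],[0.12,0,0],[0.12,0,0],[0.12,0,0],[0.12,0,0],[0.12,0,0],[0.12,0,0],[0.12,0,0],[0.12,0,0],[0.12,0,0],[0.12,0,0],[0.12,0,0]], "rotation": [[0,0,0],[0,0,0],[0,0,0],[0,0,0],[0,0,0],[0,0,0],[0,0,0],[0,0,0],[0,0,0],[0,0,0],[0,0,0],[0,0,0]]}}

```text
time: 12.25
tool_pos: [0.5891, 0.1176, 0.0044]
tcp_rot: [3.095, -0.535, 0.0]
wrist_force: [0.4, -0.1, -0.7]
width: 0.22
grip_force: 0.0
```

```bash
python3 go.py .0 .049 .0045 -7
python3 - <<'E'
from h import *
cam=read_camera("side");save({"image":cv2.resize(cam["image"][170:290,220:420],None,fx=4,fy=4,interpolation=cv2.INTER_CUBIC)},"side3")
E
```

```text
t 12.25 tray xy [-0.052   0.0559] z 0.0044 yaw -7.03 tilt [-0. -0. -1.] w 0.22 F [ 0.4 -0.1 -0.7]
units now-axes [ 1.049  0.01  -0.003] turn z units -0.005
units after-turn axes [ 1.049  0.011 -0.003]
```

View pics/side3.png

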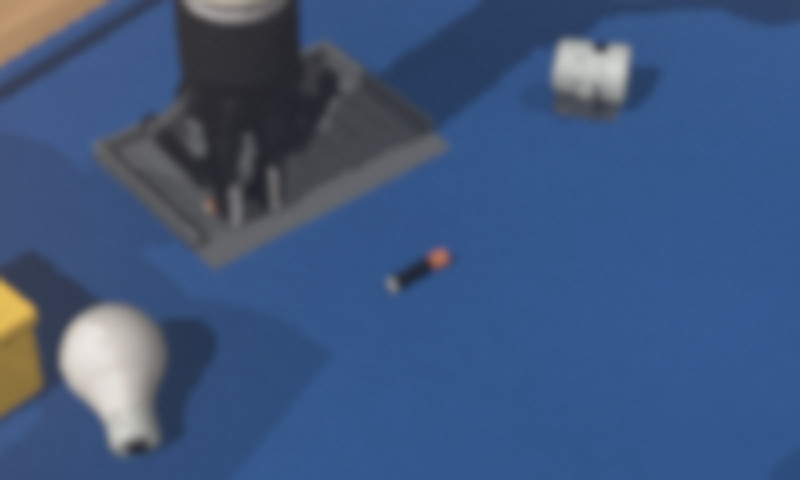

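Cell A has crossed the lip, with its copper end at (208,205), clear of the end wall. I'll push it deeper, then move behind B.

{"fn": "apply_moves", "kwargs": {"fingers": [0.22,0.22,0.22,0.22,0.22,0.22,0.22,0.22,0.22,0.22,0.22,0.22], "travel": [[0.08,0,0],[0.12,0,0],[0.12,0,0],[0.12,0,0],[0.12,0,0],[0.1,0,0],[0.1,0,0],[0.08,0,0],[0.08,0,0],[0.07,0,0],[0.05,0,0],[0,0,0]], "rotation": [[0,0,0],[0,0,0],[0,0,0],[0,0,0],[0,0,0],[0,0,0],[0,0,0],[0,0,0],[0,0,0],[0,0,0],[0,0,0],[0,0,0]]}}

```text
time: 13.5
tool_pos: [0.6379, 0.1005, 0.0048]
tcp_rot: [-3.096, 0.536, -0.001]
wrist_force: [0.2, 0.1, 0.2]
width: 0.219
grip_force: 0.0
```

{"fn": "apply_moves", "kwargs": {"fingers": [0.22,0.22,0.22,0.22,0.22,0.22,0.22,0.22,0.22,0.22,0.22,0.22], "travel": [[-0.1,0,0],[-0.2,0,0],[0,0,-0.6],[0,0,-0.8],[0,0,-0.4],[-0.75,0.19,0],[-0.75,0.19,0],[-0.75,0.19,0],[-0.75,0.19,0],[-0.75,0.19,0],[0,0,0.8],[0,0,0.6]], "rotation": [[0,0,0],[0,0,0],[0,0,-0.6],[0,0,-0.57],[0,0,0],[0,0,0],[0,0,0],[0,0,0],[0,0,0],[0,0,0],[0,0,0],[0,0,0]]}}

```text
time: 14.7
tool_pos: [0.4287, 0.1006, 0.0253]
tcp_rot: [-3.122, 0.343, -0.006]
wrist_force: [0.8, 0.1, -1.1]
width: 0.222
grip_force: 0.0
```

{"fn": "apply_moves", "kwargs": {"fingers": [0.22,0.22], "travel": [[0,0,0],[0,0,0]], "rotation": [[0,0,0],[0,0,0]]}}

```text
time: 14.9
tool_pos: [0.4289, 0.1002, 0.0246]
tcp_rot: [3.122, -0.344, -0.003]
wrist_force: [-0.1, -0.7, 1.4]
width: 0.222
grip_force: 0.0
```

```bash
python3 go.py -.202 .003 .0045 0
```

```text
t 14.9 tray xy [-0.2045  0.004 ] z 0.0246 yaw 0.02 tilt [-0.002 -0.    -1.   ] w 0.222 F [-0.1 -0.7  1.4]
units now-axes [0.051 0.02  0.403] turn z units 0.003
units after-turn axes [0.05  0.02  0.403]
```

{"fn": "apply_moves", "kwargs": {"fingers": [0.22,0.22,0.22,0.22,0.22,0.22,0.22,0.22,0.22,0.22,0.22,0.22], "travel": [[0,0.02,0.26],[0,0,0.14],[0.2,0,0],[0.2,0,0],[0.15,0,0],[0.15,0,0],[0.15,0,0],[0.15,0,0],[0.15,0,0],[0.15,0,0],[0.15,0,0],[0.15,0,0]], "rotation": [[0,0,0],[0,0,0],[0,0,0],[0,0,0],[0,0,0],[0,0,0],[0,0,0],[0,0,0],[0,0,0],[0,0,0],[0,0,0],[0,0,0]]}}

```text
time: 16.1
tool_pos: [0.5119, 0.0814, 0.0072]
tcp_rot: [-3.122, 0.346, -0.009]
wrist_force: [0.8, -1.0, 0.0]
width: 0.221
grip_force: 0.0
```

{"fn": "apply_moves", "kwargs": {"fingers": [0.22,0.22,0.22,0.22,0.22,0.22,0.22,0.22,0.22,0.22,0.22,0.22], "travel": [[0.12,0,0],[0.12,0,0],[0.12,0,0],[0.12,0,0],[0.12,0,0],[0.12,0,0],[0.12,0,0],[0.12,0,0],[0.12,0,0],[0.12,0,0],[0.12,0,0],[0.12,0,0]], "rotation": [[0,0,0],[0,0,0],[0,0,0],[0,0,0],[0,0,0],[0,0,0],[0,0,0],[0,0,0],[0,0,0],[0,0,0],[0,0,0],[0,0,0]]}}

```text
time: 17.3
tool_pos: [0.5786, 0.0659, 0.0048]
tcp_rot: [-3.123, 0.345, -0.0]
wrist_force: [0.6, -0.6, 1.0]
width: 0.223
grip_force: 0.0
```

```bash
python3 go.py -.015 .003 .0045 0
python3 - <<'E'
from h import *
cam=read_camera("side");save({"image":cv2.resize(cam["image"][170:290,220:420],None,fx=4,fy=4,interpolation=cv2.INTER_CUBIC)},"side4")
E
```

```text
t 17.3 tray xy [-0.0509  0.0032] z 0.0048 yaw -0.0 tilt [ 0.  0. -1.] w 0.223 F [ 0.6 -0.6  1. ]
units now-axes [0.718 0.004 0.005] turn z units -0.0
units after-turn axes [0.718 0.004 0.005]
```

View pics/side4.png

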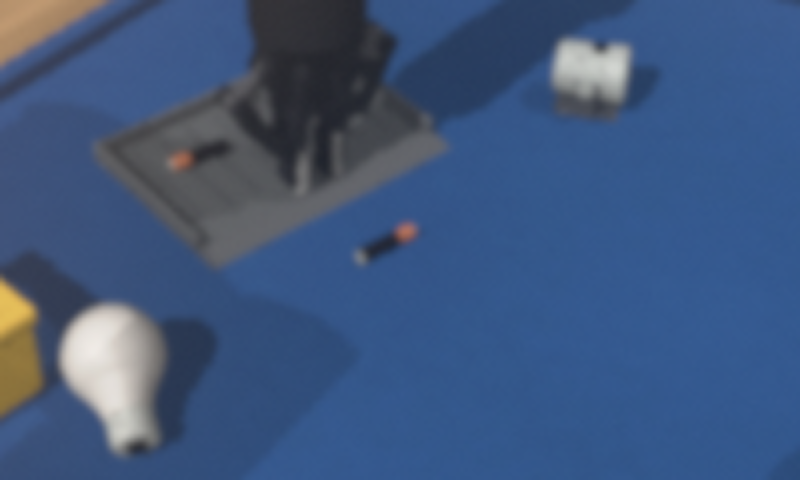

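The fingers rode over B: it now lies before the tray at crop (360,257)-(410,230), having rolled a little. A is well in at (200,155). I'll lift, locate B, and retry with lower tips and a slower push.

{"fn": "apply_moves", "kwargs": {"fingers": [0.22,0.22,0.22,0.22], "travel": [[0,0,-0.6],[0,0,-0.8],[0,0,0],[0,0,0]], "rotation": [[0,0,0],[0,0,0],[0,0,0],[0,0,0]]}}

```text
time: 17.75
tool_pos: [0.5795, 0.0661, 0.0764]
tcp_rot: [-3.122, 0.345, -0.005]
wrist_force: [-0.7, -0.4, -1.2]
width: 0.219
grip_force: 0.0
```

```bash
python3 - <<'E'
from geo import *
from go import C,M
cam=read_camera("side")
def tr(c,z=.005): return (M.T@(pts2(c,z)-C)).round(4)
def pts2(c,z): return ray(cam,((c[0]-1.5)/4+220,(c[1]-1.5)/4+170),z)[:2]
print("B now",tr((358,258)),tr((418,230)),"tip_of:")
print("check old B vs (-.166,.025)/( -.165,-.019):",tr((388,287)),tr((451,257)))
print("tray corner front-left, bevel foot (expect -.08,.1):",tr((215,268),0),"front-right",tr((451,148),0))
print("A copper",tr((172,164),.007))
for n in("cell1","cell1_button","cell1_flat"):
  for r in tip_of("side",n): print(n,round(r["p"],2),(M.T@(ray(cam,r["location"],.006)[:2]-C)).round(4))
E
python3 go.py -.205 .003 .0045 0
```

```text
B now [-0.133   0.0281] [-0.1363 -0.0192] tip_of:
check old B vs (-.166,.025)/( -.165,-.019): [-0.166   0.0301] [-0.1697 -0.0189]
tray corner front-left, bevel foot (expect -.08,.1): [-0.0788  0.1014] front-right [-0.0802 -0.0962]
A copper [0.0188 0.0689]
cell1 0.52 [0.012  0.0465]
cell1 0.36 [ 0.0092 -0.0346]
cell1_button 0.44 [ 0.018  -0.0222]
cell1_flat 0.43 [ 0.0207 -0.0687]
cell1_flat 0.38 [-0.064  0.015]
t 17.95 tray xy [-0.0528  0.0028] z 0.0732 yaw -0.0 tilt [-0.003 -0.    -1.   ] w 0.219 F [0.1 0.6 0.2]
units now-axes [-3.04  -0.006  1.382] turn z units -0.001
units after-turn axes [-3.045 -0.005  1.373]
```

{"fn": "apply_moves", "kwargs": {"fingers": [0.22,0.22,0.22,0.22,0.22,0.22,0.22,0.22,0.22,0.22], "travel": [[-0.8,0,0],[-0.8,0,0],[-0.78,0,0],[0,0,0],[0,0,0.5],[0,0,0.5],[0,0,0.3],[0,0,0.11],[0,0,0],[0,0,0]], "rotation": [[0,0,0],[0,0,0],[0,0,0],[0,0,0],[0,0,0],[0,0,0],[0,0,0],[0,0,0],[0,0,0],[0,0,0]]}}

```text
time: 18.95
tool_pos: [0.4627, 0.092, 0.0046]
tcp_rot: [-3.122, 0.345, -0.001]
wrist_force: [-0.6, -0.5, 0.1]
width: 0.216
grip_force: 0.0
```

```bash
python3 go.py -.015 .003 .0015 0
```

```text
t 18.95 tray xy [-0.1697  0.0033] z 0.0046 yaw -0.01 tilt [ 0.  0. -1.] w 0.216 F [-0.6 -0.5  0.1]
units now-axes [3.095 0.006 0.063] turn z units -0.002
units after-turn axes [3.095 0.007 0.061]
```

{"fn": "apply_moves", "kwargs": {"fingers": [0.22,0.22,0.22,0.22,0.22,0.22,0.22,0.22,0.22,0.22,0.22,0.22], "travel": [[0,0,0.06],[0,0,0],[0.1,0,0],[0.1,0,0],[0.1,0,0],[0.1,0,0],[0.1,0,0],[0.1,0,0],[0.1,0,0],[0.1,0,0],[0.1,0,0],[0.1,0,0]], "rotation": [[0,0,0],[0,0,0],[0,0,0],[0,0,0],[0,0,0],[0,0,0],[0,0,0],[0,0,0],[0,0,0],[0,0,0],[0,0,0],[0,0,0]]}}

```text
time: 20.15
tool_pos: [0.5112, 0.081, 0.0013]
tcp_rot: [-3.123, 0.345, 0.0]
wrist_force: [-0.1, 0.1, 0.3]
width: 0.223
grip_force: 0.0
```

```bash
python3 go.py -.015 .003 .0042 0
python3 - <<'E'
from h import *
cam=read_camera("side");save({"image":cv2.resize(cam["image"][170:290,220:420],None,fx=4,fy=4,interpolation=cv2.INTER_CUBIC)},"side5")
E
```

```text
t 20.15 tray xy [-0.12    0.0032] z 0.0013 yaw -0.0 tilt [-0.  0. -1.] w 0.223 F [-0.1  0.1  0.3]
units now-axes [ 2.1    0.004 -0.059] turn z units -0.001
units after-turn axes [ 2.1    0.004 -0.059]
```

View pics/side5.png

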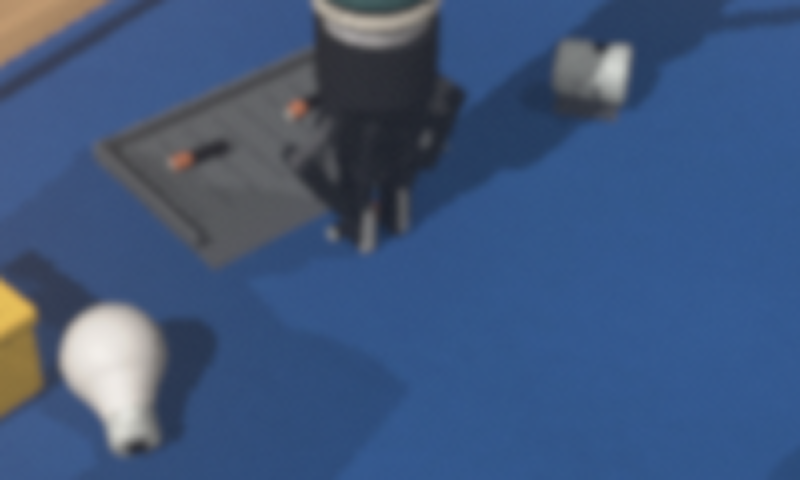

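B is being pushed ahead of the fingers, its flat end at (333,232). A (200,155) and C (297,108) are inside the tray. I'll continue while raising the tips gradually over the bevel.

{"fn": "apply_moves", "kwargs": {"fingers": [0.22,0.22,0.22,0.22,0.22,0.22,0.22,0.22,0.22,0.22,0.22,0.22], "travel": [[0.1,0,0],[0.1,0,0],[0.1,0,0],[0.1,0,-0.01],[0.1,0,-0.01],[0.1,0,-0.01],[0.1,0,-0.015],[0.1,0,-0.015],[0.1,0,0],[0.1,0,0],[0.1,0,0],[0.1,0,0]], "rotation": [[0,0,0],[0,0,0],[0,0,0],[0,0,0],[0,0,0],[0,0,0],[0,0,0],[0,0,0],[0,0,0],[0,0,0],[0,0,0],[0,0,0]]}}

```text
time: 21.4
tool_pos: [0.5697, 0.0679, 0.0042]
tcp_rot: [3.123, -0.345, -0.0]
wrist_force: [0.2, 0.1, -0.3]
width: 0.223
grip_force: 0.0
```

{"fn": "apply_moves", "kwargs": {"fingers": [0.22,0.22,0.22,0.22,0.22,0.22,0.22,0.22,0.22,0.22,0.22,0.22], "travel": [[0.1,0,0],[0.1,0,0],[0.1,0,0],[0.1,0,0],[0.1,0,0],[0.1,0,0],[0.08,0,0],[0.08,0,0],[0.06,0,0],[0.05,0,0],[0.03,0,0],[0,0,0]], "rotation": [[0,0,0],[0,0,0],[0,0,0],[0,0,0],[0,0,0],[0,0,0],[0,0,0],[0,0,0],[0,0,0],[0,0,0],[0,0,0],[0,0,0]]}}

```text
time: 22.6
tool_pos: [0.6134, 0.0581, 0.0043]
tcp_rot: [-3.123, 0.345, -0.0]
wrist_force: [-0.7, -0.3, -0.5]
width: 0.222
grip_force: 0.0
```

{"fn": "apply_moves", "kwargs": {"fingers": [0.22,0.22,0.22,0.22,0.22,0.22,0.22,0.22,0.22,0.22], "travel": [[-0.1,0,0],[-0.2,0,0],[0,0,-0.6],[0,0,-0.9],[0,0,-0.9],[0,0,-0.9],[-0.8,0,0],[-0.8,0,0],[-0.8,0,0],[0,0,0]], "rotation": [[0,0,0],[0,0,0],[0,0,0],[0,0,0],[0,0,0],[0,0,0],[0,0,0],[0,0,0],[0,0,0],[0,0,0]]}}

```text
time: 23.6
tool_pos: [0.4748, 0.0882, 0.1675]
tcp_rot: [3.122, -0.342, -0.009]
wrist_force: [0.3, 0.4, -0.7]
width: 0.223
grip_force: 0.0
```

```bash
python3 go.py -.2 .003 .15 0
python3 - <<'E'
from h import *
a=read_camera("side")["image"][180:255,230:350];b=read_camera("top")["image"][130:235,190:390]
a=cv2.resize(a,(800,500)[:2],interpolation=cv2.INTER_CUBIC);
a=cv2.resize(a,(480,300));b=cv2.resize(b,(560,294),interpolation=cv2.INTER_CUBIC)
im=np.zeros((600,560,3),np.uint8);im[:300,:480]=a;im[300:594]=b
save({"image":im},"both")
E
```

```text
t 23.6 tray xy [-0.1571  0.0023] z 0.1675 yaw 0.08 tilt [-0.006 -0.    -1.   ] w 0.223 F [ 0.3  0.4 -0.7]
units now-axes [-0.857 -0.016  0.354] turn z units 0.014
units after-turn axes [-0.859 -0.014  0.349]
```

View pics/both.png

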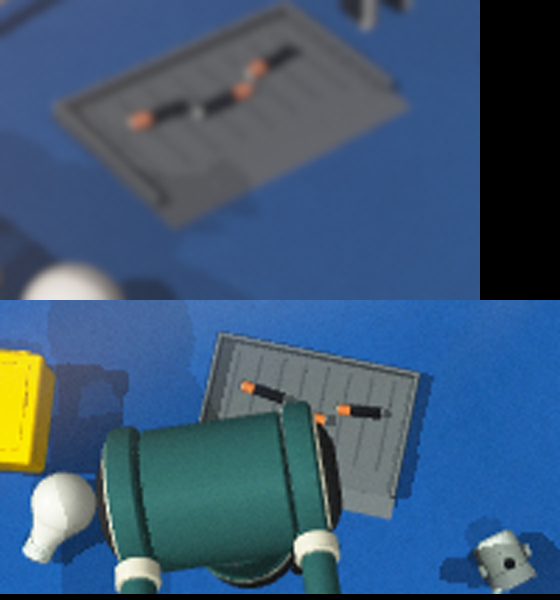

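The combined picture shows all three cells lying flat in the middle of the tray: A (165,113), B (222,102) and C (275,60) in the upper view. The bulb and headlamp are in place and the gripper is clear. I'll let things settle, check nothing is moving, and hand in.

{"fn": "apply_moves", "kwargs": {"fingers": [0.22,0.22,0.22,0.22,0.22,0.22], "travel": [[0,0,0],[0,0,0],[0,0,0],[0,0,0],[0,0,0],[0,0,0]], "rotation": [[0,0,0],[0,0,0],[0,0,0],[0,0,0],[0,0,0],[0,0,0]]}}

```text
time: 24.3
tool_pos: [0.4817, 0.0875, 0.1691]
tcp_rot: [3.122, -0.345, -0.0]
wrist_force: [0.0, 0.1, 0.0]
width: 0.219
grip_force: 0.0
```

Run:
```python
from h import *
f=lambda: read_camera("side")["image"][180:255,230:320].astype(int)
a=f()
for _ in range(10): b=f()
d=abs(a-b).max();print("max diff",d)
if d<25: print(finish_job())
```

```text
max diff 6
the job is handed in; nothing more can be done
None
```

I swept all three cells into the tray and handed the job in at about 25 s; the last pictures show them flat and at rest behind the lip, with the headlamp and bulb in place (the box and cup were never approached). The fingers rode over one cell on its first sweep, so I swept it again; no verdict came back.

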